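Stack the spare ball tote on the full one in the games room

TASK

Stack the empty divided grey tote on top of the matching tote that holds the pool balls. These are stack-and-nest totes, and both now face roughly the same way: turn the empty one end for end, so that its low open front lies over the tall back of the full one and it stands level on the rim instead of dropping in onto the balls. Set it down squarely and gently, do not drop it, and leave the full tote standing where it is.

Things in the scene. Friction and masses are not known exactly. Their poses are not given: they have to be found in the camera images.
- spare_tote: Empty grey plastic tote to move, 200 long (x) x 190 wide (y) x 80 high mm, 0.2-0.45 kg, on the table. Origin: centre of underside; x points to its low open front end (wall 46 high; back end 80), z up. Handle: straight divider along x at y=0, 12 thick, 174 long, top 55 up; grip it across, from above, at the middle; 60 free on each side, floor 4 up.
- ball_tote: The full tote: same shape, origin and axes, upright on the table, four loose 57 mm pool balls inside (tops 61 up), 1.1 kg in all. Flat 20 mm wide rims 80 up on its long sides, with slots at x=+70 and -23; feet below them. A tote facing the same way nests; turned 180 degrees its feet stand on the rims, underside 80 above this one's. Either may be on the left.
- spare_front (a point): Point on the spare tote in the middle of its low open front end: 90 mm along its x from its origin and 50 mm up.

How it is judged:
By the outcome, as a careful person would: the job done as asked, in the order asked, and still so for the second after the job is handed in, with the robot touching nothing.
It also fails if it takes over 42 s, if anything falls off the work surface, if the arm or the gripper's body presses on something with over 40 N, if the wrist force passes 120 N, or if a joint passes its speed limit or range.

ROBOT

A 6-joint arm with a two-finger parallel gripper is mounted at the origin on the work surface. World frame = base frame: x ahead of the robot, y to its left, z up, the work surface at z = 0. Lengths are in m, angles in degrees, forces in N, time in s.
With the tool pointing down it reaches from about 0.35 to 0.875 m from the base axis. Payload 4.2 kg.
Tool frame: the origin (TCP) lies at the very end of the fingers, on their centre line; the grasp point (between the pads) lies 19 mm behind it (r.grip_point_offset is the distance from the TCP to the grasp point, in m); z points along the fingers, y is the line along which they close (so a half turn about z gives the same grasp; the last joint's range is limited). The gripper opens to 87 mm and grips with 3 to 60 N. Pads are 19 mm wide; open, the fingers measure 117 mm over their backs; the gripper's body (75 mm by 190 mm) begins 51 mm behind the grasp point.
Start: joints at [-49.928, 22.042, 0.453, 0, -68.411, -14.817], TCP at [0.267, -0.565, 0.223] pointing down, gripper open.
Joint ranges: [-179.83, 179.83], [-69.29, 118.12], [-61.27, 80.66], [-181.25, 117.63], [-171.15, -9.14], [-177.46, 177.46]. Speed limits (degrees/s): [159.86, 159.86, 180, 180, 180, 180].

INTERFACE

Orientations are given as a 3x3 rotation matrix whose columns are the frame's x, y, z axes.
In Python, from station import r, cams gives the robot as it stands. The module is installed in compiled form; this text tells all that it offers.
- The arm moves only by the shell command python3 -m handwheel 'ROWS'. ROWS is JSON, a list that holds one entry, the list of rows, each a list of 7 numbers: the turn, a rotation vector about the tool's x, y, z in units of 6 degrees (1.0 is 6 degrees), then the shift along the tool's x, y, z in m, then the finger opening in m, from 0 to 0.087. In form: [[[ax, ay, az, x, y, z, jaw], ...]]. A call has 1 to 12 rows; each row shifts and turns the commanded pose from where the row before left it, along the tool's axes as they then stand; what a row does not reach is not made up. A row lasts 1/10 s, in which the tool goes at most 50 mm and 8.59 degrees, less where a joint would pass 70% of its speed; a pose out of reach is approached as far as the arm can. A call with a gripper value outside its range is refused whole. The fingers move at their own pace and stop on an object; the grip force is fixed at half the most. Time passes only in rows, so rows that do not move let the fingers close. It gives the time, the measured TCP pose, the force, the opening and the grip force at its end, in the units of the state.
- r.sense(): the state, without advancing time (a new reading comes with each control period).
- cams.capture(name): name is "scene" or "top"; returns the picture (420x560x3 uint8, red, green, blue); there is no depth.
- cams.get_calibration(name): a dict with "camera_matrix" (3x3 intrinsics, pixels), "rvec" (rotation vector, rad) and "tvec" (3), from world to camera coordinates, as OpenCV has them. Camera axes: x right, y down, z forward; pixel columns grow to the right and rows downward; lengths in m; the calibration is good to about 2 mm. A picture is of the moment at which its call begins. get_calibration takes no time and is no camera call.
- r.finish_job(): hands the job in; it is judged then, once.
The state is a dict: "time_s": time; "joints": joint angles; "joint_velocities": joint speeds; "effort": joint torques, N m; "tcp_pos": TCP position; "ee_rot": TCP orientation; "wrist_force": force on the tool from outside, world axes, zero at the start; "moment": the same for the moment, N m; "gripper_width": opening from 0.0 (shut) to 1.0 (fully open); "gripper_force": force on a finger pad.
Only numpy, scipy, OpenCV 4.12 (cv2) and the standard library are available. Lean on these libraries where they do the work, as an engineer would, in place of code of your own. Each camera call takes 0.05 s, during which the arm holds its last target. There are 200 camera calls.

## Working session

There is one attempt and no reset: what is moved stays moved. The work goes in short steps, Python scripts to look and compute and a shell command to move; the robot and the scene stay as the last step left them, time stands still between calls to the robot, and variables do not carry over. Pictures are saved under pics/ and viewed, at most 10 in all, crops included, and the job is handed in when it is done.

```bash
mkdir -p pics; python3 - <<'E'
from station import r,cams
import cv2,numpy as np
for n in("scene","top"):
    cv2.imwrite(f"pics/{n}0.png",cams.capture(n)[:,:,::-1]); c=cams.get_calibration(n)
    R=cv2.Rodrigues(np.array(c["rvec"]))[0]; print(n,np.round(c["camera_matrix"],1).tolist(),np.round(-R.T@np.ravel(c["tvec"]),3))
s=r.sense(); print(s["tcp_pos"],np.round(s["ee_rot"],3).tolist(),s["time_s"],s["gripper_width"])
E
```

```text
scene [[438.9, 0.0, 288.5], [0.0, 438.9, 212.4], [0.0, 0.0, 1.0]] [0.996 0.202 0.662]
top [[419.3, 0.0, 270.5], [0.0, 419.3, 207.0], [0.0, 0.0, 1.0]] [0.513 0.023 0.865]
[ 0.26642541 -0.56476009  0.22155069] [[-0.904, -0.427, -0.001], [-0.427, 0.904, 0.002], [0.0, 0.002, -1.0]] 0.1 0.9988715159206956
```

View pics/scene0.png

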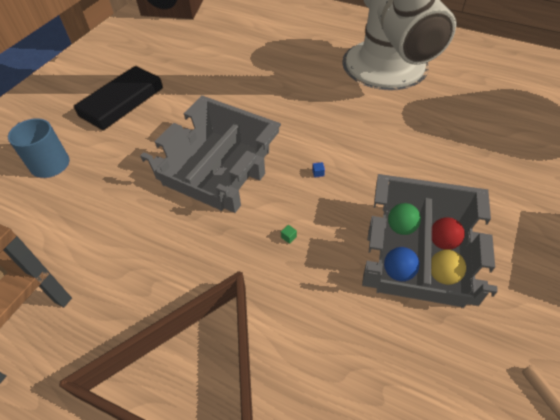

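View pics/top0.png

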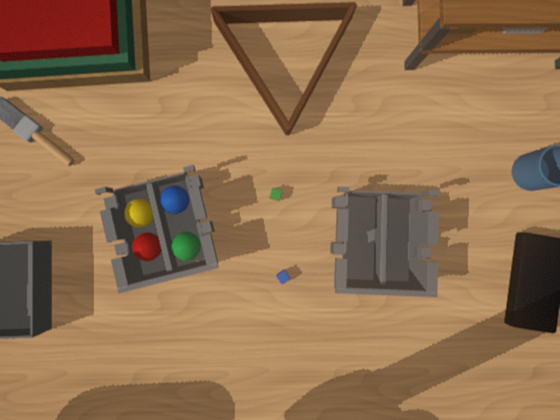

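The scene view shows the spare tote at about (215,150) and the ball tote at about (430,240). In the top view they are at (387,242) and (160,230). In both, the tall back end is toward the robot, at the bottom of the top view. I'll enlarge them next.

```bash
python3 - <<'E'
import cv2,numpy as np
im=cv2.imread("pics/top0.png")
a=im[160:305,90:225];b=im[175:305,325:447]
A=cv2.resize(a,None,fx=4,fy=4,interpolation=cv2.INTER_CUBIC)
B=cv2.resize(b,None,fx=4,fy=4,interpolation=cv2.INTER_CUBIC)
for I,x0,y0 in((A,90,160),(B,325,175)):
    for k in range(0,I.shape[1],80): cv2.line(I,(k,0),(k,8),(0,255,255),1);cv2.putText(I,str(x0+k//4),(k,20),0,.4,(0,255,255),1)
    for k in range(0,I.shape[0],80): cv2.line(I,(0,k),(8,k),(0,255,255),1);cv2.putText(I,str(y0+k//4),(10,k+4),0,.4,(0,255,255),1)
cv2.imwrite("pics/a.png",A);cv2.imwrite("pics/b.png",B)
E
```

```text
(no output)
```

View pics/a.png

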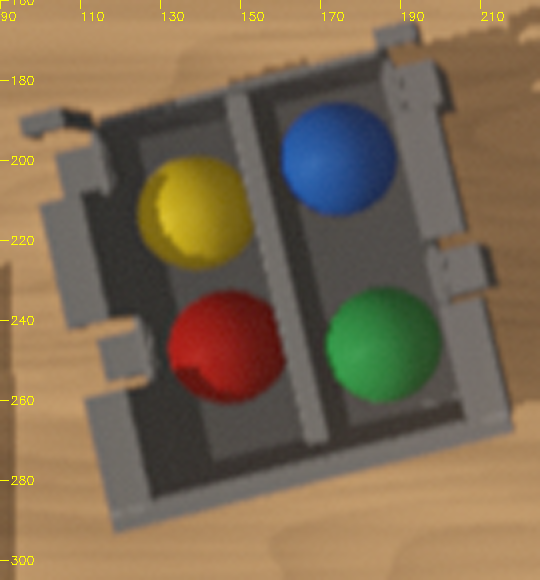

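View pics/b.png

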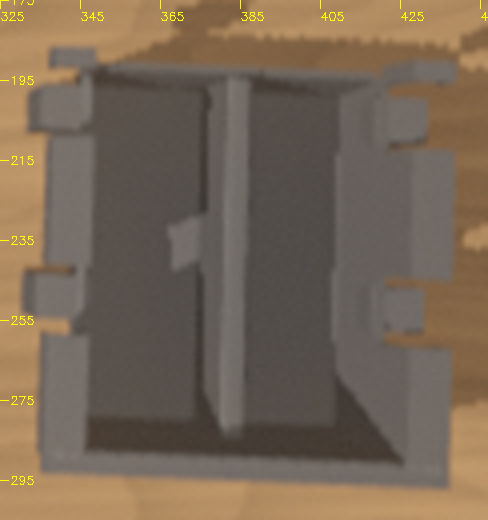

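The ball tote's back rim corners are at crop (113,532) and (514,430), and its divider runs (238,92)→(315,442). The spare's back corners are at (40,474) and (448,488), and its divider runs (238,78)→(232,428). I'll cast these points onto their height planes.

```bash
cat > h.py <<'E'
import numpy as np,cv2
from station import r,cams
def ray(n,uv,z):
    c=cams.get_calibration(n);R=cv2.Rodrigues(np.array(c["rvec"],float))[0];t=np.ravel(c["tvec"])
    o=-R.T@t;d=R.T@np.linalg.inv(c["camera_matrix"])@[uv[0],uv[1],1];return o+d*(z-o[2])/d[2]
def proj(n,P):
    c=cams.get_calibration(n);return cv2.projectPoints(np.array(P,float).reshape(-1,3),np.array(c["rvec"],float),np.array(c["tvec"],float),np.array(c["camera_matrix"]),None)[0].reshape(-1,2)
def frame(c,yaw):
    a=np.radians(yaw);R=np.array([[np.cos(a),-np.sin(a)],[np.sin(a),np.cos(a)]]);return lambda p:np.r_[np.array(c)+R@np.array(p[:2]),p[2]]
E
python3 - <<'E'
from h import *
def go(x0,y0,bl,br,lf,lb,rf,rb,df,db):
    P={k:ray("top",((u+.5)/4-.5+x0,(v+.5)/4-.5+y0),z)[:2] for k,(u,v),z in(("bl",bl,.08),("br",br,.08),("lf",lf,.08),("lb",lb,.08),("rf",rf,.08),("rb",rb,.08),("df",df,.055),("db",db,.055))}
    yaw=lambda d:np.degrees(np.arctan2(d[1],d[0]))
    e=P["bl"]-P["br"]; print("backwidth",np.linalg.norm(e),"yaws",yaw(e)-90,yaw(P["lf"]-P["lb"]),yaw(P["rf"]-P["rb"]),yaw(P["df"]-P["db"]),"divlen",np.linalg.norm(P["df"]-P["db"]))
    y=np.radians(yaw(e)-90);x=np.array([np.cos(y),np.sin(y)])
    print("c from back",(P["bl"]+P["br"])/2+.1*x,"c from div",(P["df"]+P["db"])/2)
go(90,160,(113,532),(514,430),(40,205),(85,400),(437,62),(512,420),(238,92),(315,440))
go(325,175,(40,474),(448,488),(49,135),(40,335),(455,152),(450,350),(238,78),(232,428))
E
```

```text
backwidth 0.19052862410373944 yaws 13.549360349345918 13.594480086827044 11.662891824169582 12.677279060675987 divlen 0.17200278887028397
c from back [0.52279726 0.2308163 ] c from div [0.52609596 0.23173842]
backwidth 0.18980458336914585 yaws -2.643001843454144 -3.739063288207896 -3.427614805009351 -2.523748810599738 divlen 0.16861008248028841
c from back [ 0.49296779 -0.20037179] c from div [ 0.49871278 -0.20128265]
```

Widths and lengths match the given sizes (190 and 172 mm). I take spare = (0.497, -0.201), yaw -3, and ball = (0.5245, 0.231), yaw 13. I'll check these in the scene view and start the approach at height.

```bash
python3 - <<'E'
from h import *
im=cv2.imread("pics/scene0.png")
for c,y in(((.497,-.201),-3),((.5245,.231),13)):
    f=frame(c,y)
    for p in((-.1,.095,.08),(-.1,-.095,.08),(.1,.095,.046),(.1,-.095,.046),(.087,0,.055),(-.087,0,.055),(0,0,.055)):
        u=proj("scene",f(p))[0]; cv2.circle(im,tuple(int(round(k*16)) for k in u),40,(0,255,255),-1,cv2.LINE_AA,4)
im=np.hstack([cv2.resize(im[90:220,135:290],None,fx=2.5,fy=2.5),cv2.resize(im[170:300,355:505],None,fx=2.5,fy=2.5)])
cv2.imwrite("pics/c.png",im)
E
python3 -m handwheel '[[[0,0,1.18,0,0,0,0.05],[0,0,1.18,0,0,0,0.05],[0,0,1.18,0,0,0,0.05],[0,0,1.18,0,0,0,0.05],[0,0,0,-0.021,0.0375,0,0.05],[0,0,0,-0.021,0.0375,0,0.05],[0,0,0,-0.021,0.0375,0,0.05],[0,0,0,-0.021,0.0375,0,0.05],[0,0,0,-0.021,0.0375,0,0.05],[0,0,0,-0.021,0.0375,0,0.05],[0,0,0,-0.021,0.0375,0,0.05],[0,0,0,0,0,0,0.05]]]'
```

```text
time_s: 1.3
tcp_pos: [0.4295, -0.3075, 0.2224]
ee_rot: [[-0.999, 0.048, 0.0], [0.048, 0.999, 0.001], [-0.0, 0.001, -1.0]]
wrist_force: [0.2, -0.5, 0.8]
gripper_width: 0.579
gripper_force: 0.0
```

View pics/c.png

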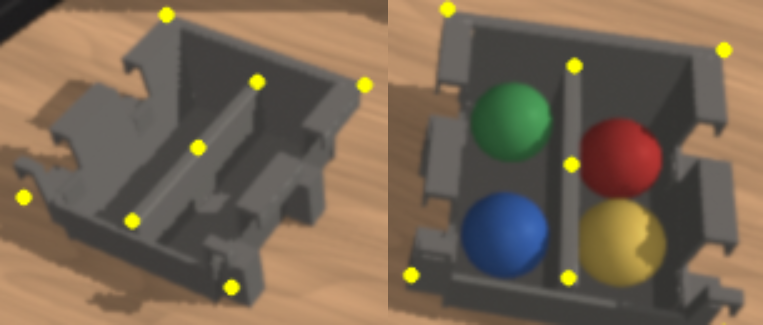

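The projected corners and divider ends land on both totes to within about 2–4 mm, and the divider points agree best. I'll move over the divider middle and part-way down.

```bash
python3 -m handwheel '[[[0,0,0,-0.021,0.0364,0,0.05],[0,0,0,-0.021,0.0364,0,0.05],[0,0,0,-0.021,0.0364,0,0.05],[0,0,0,0,0,0.04,0.05],[0,0,0,0,0,0.04,0.05],[0,0,0,0,0,0.035,0.05],[0,0,0,0,0,0,0.05],[0,0,0,0,0,0,0.05]]]'
python3 - <<'E'
from h import *
s=np.hstack([cv2.resize(cams.capture("scene")[90:220,135:290],None,fx=2.5,fy=2.5),cv2.resize(cams.capture("top")[175:305,325:480],None,fx=2.5,fy=2.5)])
cv2.imwrite("pics/d.png",s[:,:,::-1])
E
```

```text
time_s: 2.1
tcp_pos: [0.4964, -0.2059, 0.1078]
ee_rot: [[-0.999, 0.053, -0.001], [0.053, 0.999, -0.001], [0.001, -0.001, -1.0]]
wrist_force: [0.5, -0.2, 1.5]
gripper_width: 0.574
gripper_force: 0.0
```

View pics/d.png

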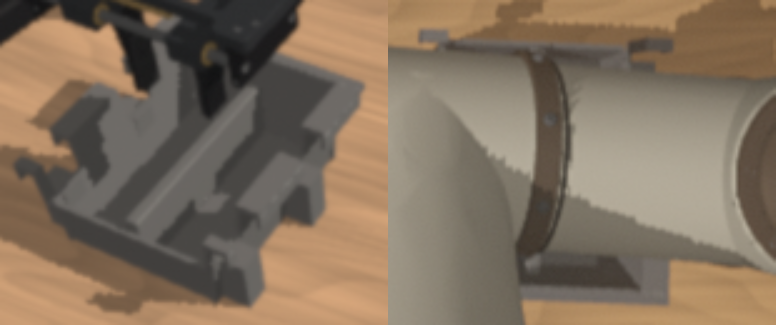

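The two fingers (crop 140,80 and 210,105) are spread across the divider above its middle. I'll make a small correction, go down and close.

```bash
python3 -m handwheel '[[[0,0,0,-0.001,0.0045,0.03,0.05],[0,0,0,0,0,0.025,0.05],[0,0,0,0,0,0.015,0.05],[0,0,0,0,0,0.012,0.05],[0,0,0,0,0,0,0.05],[0,0,0,0,0,0,0.03],[0,0,0,0,0,0,0],[0,0,0,0,0,0,0],[0,0,0,0,0,0,0],[0,0,0,0,0,0,0],[0,0,0,0,0,0,0],[0,0,0,0,0,0,0]]]'
```

```text
time_s: 3.4
tcp_pos: [0.4976, -0.201, 0.0258]
ee_rot: [[-0.999, 0.053, 0.0], [0.053, 0.999, -0.0], [-0.0, -0.0, -1.0]]
wrist_force: [0.1, -0.4, 1.9]
gripper_width: 0.129
gripper_force: 30.0
```

Gripped: the 11 mm opening matches the 12 mm divider, and the pad force is 30 N. Now I'll lift.

```bash
python3 -m handwheel '[[[0,0,0,0,0,-0.005,0],[0,0,0,0,0,-0.01,0],[0,0,0,0,0,-0.02,0],[0,0,0,0,0,-0.025,0],[0,0,0,0,0,-0.03,0],[0,0,0,0,0,-0.03,0],[0,0,0,0,0,-0.025,0],[0,0,0,0,0,-0.01,0],[0,0,0,0,0,-0.005,0],[0,0,0,0,0,0,0],[0,0,0,0,0,0,0]]]'; python3 -c "from h import *;s=r.sense();print(np.round(s['joints'],1),s['moment'])"
```

```text
time_s: 4.5
tcp_pos: [0.4965, -0.2006, 0.184]
ee_rot: [[-0.999, 0.054, -0.003], [0.054, 0.999, 0.001], [0.003, 0.001, -1.0]]
wrist_force: [-0.7, 0.1, -4.7]
gripper_width: 0.135
gripper_force: 30.0
[ -4.7  15.3 -15.3  -0.  -59.6 -88.4] [-0.02251042 -0.06298395 -0.02543652]
```

```bash
python3 -m handwheel '[[[0,0,-0.4,0,0,0,0],[0,0,-0.8,0,0,0,0],[0,0,-1,0,0,0,0],[0,0,-1,0,0,0,0],[0,0,-1,0,0,0,0],[0,0,-1,0,0,0,0],[0,0,-1,0,0,0,0],[0,0,-1,0,0,0,0],[0,0,-1,0,0,0,0],[0,0,-1,0,0,0,0],[0,0,-1,0,0,0,0],[0,0,-1,0,0,0,0]]]'
python3 -m handwheel '[[[0,0,-1,0,0,0,0],[0,0,-1,0,0,0,0],[0,0,-1,0,0,0,0],[0,0,-1,0,0,0,0],[0,0,-1,0,0,0,0],[0,0,-1,0,0,0,0],[0,0,-1,0,0,0,0],[0,0,-1,0,0,0,0],[0,0,-1,0,0,0,0],[0,0,-1,0,0,0,0],[0,0,-1,0,0,0,0],[0,0,-1,0,0,0,0]]]'
python3 -m handwheel '[[[0,0,-1,0,0,0,0],[0,0,-1,0,0,0,0],[0,0,-1,0,0,0,0],[0,0,-1,0,0,0,0],[0,0,-1,0,0,0,0],[0,0,-1,0,0,0,0],[0,0,-1,0,0,0,0],[0,0,-1,0,0,0,0],[0,0,-0.9,0,0,0,0],[0,0,-0.5,0,0,0,0],[0,0,0,0,0,0,0],[0,0,0,0,0,0,0]]]'
```

```text
time_s: 5.7
tcp_pos: [0.4966, -0.2006, 0.1838]
ee_rot: [[-0.433, -0.902, -0.004], [-0.902, 0.433, 0.001], [0.001, 0.003, -1.0]]
wrist_force: [0.1, -1.1, -3.6]
gripper_width: 0.134
gripper_force: 30.0
time_s: 6.9
tcp_pos: [0.4966, -0.2007, 0.1838]
ee_rot: [[0.724, -0.69, -0.004], [-0.69, -0.724, 0.001], [-0.003, 0.002, -1.0]]
wrist_force: [-0.3, -0.2, -3.0]
gripper_width: 0.135
gripper_force: 30.0
time_s: 8.1
tcp_pos: [0.497, -0.2007, 0.1844]
ee_rot: [[0.976, 0.216, -0.002], [0.216, -0.976, 0.0], [-0.002, -0.001, -1.0]]
wrist_force: [-0.2, 0.5, -3.6]
gripper_width: 0.134
gripper_force: 30.0
```

```bash
python3 -m handwheel '[[[0,0,-0.08,0.0033,-0.0115,0,0],[0,0,0,0.0078,-0.0269,0,0],[0,0,0,0.0111,-0.0384,0,0],[0,0,0,0.0111,-0.0384,0,0],[0,0,0,0.0111,-0.0384,0,0],[0,0,0,0.0111,-0.0384,0,0],[0,0,0,0.0111,-0.0384,0,0],[0,0,0,0.0111,-0.0384,0,0],[0,0,0,0.0111,-0.0384,0,0],[0,0,0,0.0111,-0.0384,0,0],[0,0,0,0.0111,-0.0384,0,0],[0,0,0,0.0066,-0.023,0,0]]]'
python3 -m handwheel '[[[0,0,0,0.0022,-0.008,0,0],[0,0,0,0,0,0,0],[0,0,0,0,0,0,0],[0,0,0,0,0,0,0],[0,0,0,0,0,0,0]]]'
python3 - <<'E'
from h import *
S=cams.capture("scene")
cv2.imwrite("pics/e_raw.png",S[:,:,::-1])
cv2.imwrite("pics/e.png",cv2.resize(S[60:330,320:540],None,fx=2.2,fy=2.2)[:,:,::-1])
E
```

```text
time_s: 9.3
tcp_pos: [0.5201, 0.2255, 0.1853]
ee_rot: [[0.974, 0.227, 0.0], [0.227, -0.974, 0.001], [0.0, -0.0, -1.0]]
wrist_force: [0.4, 0.1, -3.1]
gripper_width: 0.135
gripper_force: 30.0
time_s: 9.8
tcp_pos: [0.5208, 0.2294, 0.1857]
ee_rot: [[0.975, 0.224, -0.0], [0.224, -0.975, -0.0], [-0.0, 0.0, -1.0]]
wrist_force: [-0.3, -0.4, -2.8]
gripper_width: 0.135
gripper_force: 30.0
```

View pics/e.png

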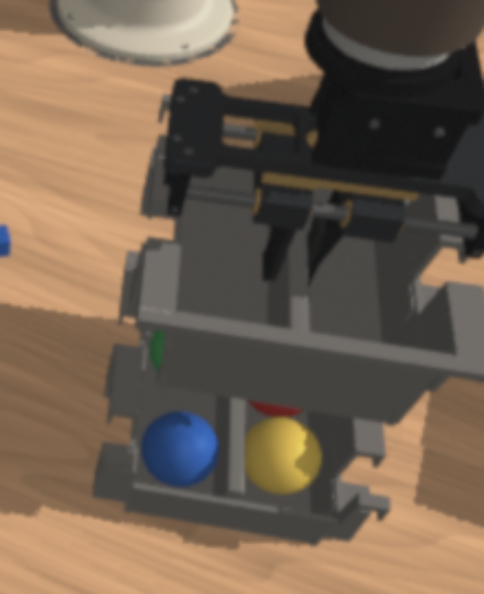

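The spare now has its tall back toward the camera, with its rim from (140,312) to beyond (484,360) in the crop, and it hangs above the ball tote. I'll compare its in-hand pose with the prediction numerically.

```bash
python3 - <<'E'
from h import *
f=frame((.5208,.2294),193); h=.1857-.0258
for p in((-.1,.095,.08+h),(-.1,-.095,.08+h),(-.087,0,.055+h)):
    print(p,f(p),proj("scene",f(p))[0],(proj("scene",f(p))[0]-[320,60])*2.2)
im=cv2.imread("pics/e_raw.png")[170:260,370:560]
im=cv2.resize(im,None,fx=4,fy=4,interpolation=cv2.INTER_CUBIC)
for p in((-.1,.095,.08+h),(-.1,-.095,.08+h),(-.087,0,.055+h)):
    u=(proj("scene",f(p))[0]-[370,170])*4; cv2.circle(im,(int(u[0]),int(u[1])),3,(0,255,255),-1)
cv2.imwrite("pics/f.png",im)
E
```

```text
(-0.1, 0.095, 0.2399) [0.63960736 0.15932995 0.2399    ] [383.4196238  200.40989558] [139.52317235 308.90177027]
(-0.1, -0.095, 0.2399) [0.59686666 0.34446026 0.2399    ] [546.2955171  225.91856051] [497.85013761 365.02083312]
(-0.087, 0, 0.2149) [0.6055702  0.24897074 0.2149    ] [456.58705263 216.83058317] [300.49151579 345.02728297]
```

View pics/f.png

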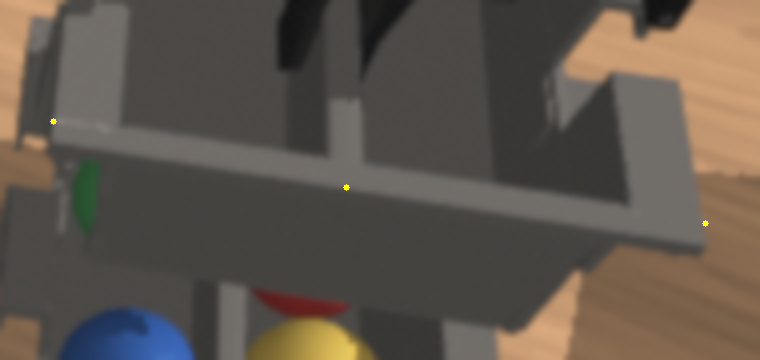

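The in-hand back edge looks about 4–5 px lower and nearer the camera than predicted. That means a small sag or offset of a few mm, well within the rim tolerance. I'll nudge it and lower it, watching the force.

```bash
python3 -m handwheel '[[[0,0,0,0.003,-0.0015,0.01,0],[0,0,0,0,0,0.015,0],[0,0,0,0,0,0.015,0],[0,0,0,0,0,0.012,0],[0,0,0,0,0,0.007,0],[0,0,0,0,0,0.003,0],[0,0,0,0,0,0,0],[0,0,0,0,0,0,0]]]'; python3 -c "from h import *;s=r.sense();print(s['moment'])"
python3 - <<'E'
from h import *
S=cams.capture("scene")
cv2.imwrite("pics/g.png",cv2.resize(S[90:320,340:560],None,fx=2.5,fy=2.5)[:,:,::-1])
E
```

```text
time_s: 10.65
tcp_pos: [0.5239, 0.2329, 0.1241]
ee_rot: [[0.974, 0.225, 0.001], [0.225, -0.974, 0.001], [0.001, -0.0, -1.0]]
wrist_force: [-0.4, 0.7, -3.5]
gripper_width: 0.135
gripper_force: 30.0
[-0.08793624  0.12968607  0.01212332]
```

View pics/g.png

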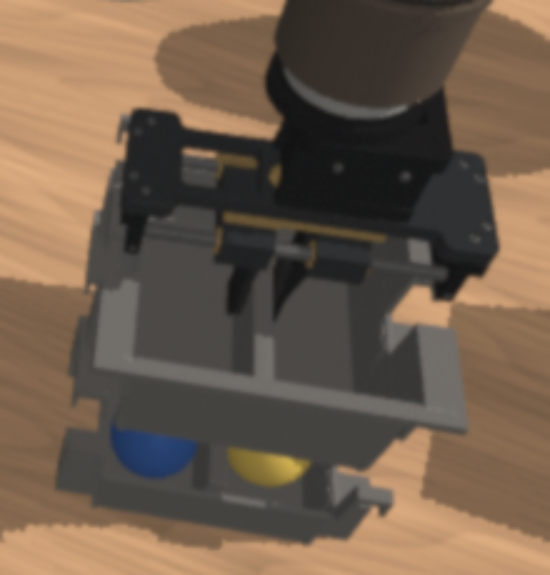

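The spare hangs square over the ball tote, with its back rim from (95,362) to (467,430) and the front of the ball tote below it. I'll lower in 2 mm rows.

```bash
python3 -m handwheel '[[[0,0,0,0,0.001,0.002,0],[0,0,0,0,0,0.002,0],[0,0,0,0,0,0.002,0],[0,0,0,0,0,0.002,0],[0,0,0,0,0,0.002,0],[0,0,0,0,0,0,0],[0,0,0,0,0,0,0]]]'
python3 -m handwheel '[[[0,0,0,0,0,0.002,0],[0,0,0,0,0,0.002,0],[0,0,0,0,0,0,0],[0,0,0,0,0,0,0]]]'; python3 -c "from h import *;s=r.sense();print(s['moment'])"
```

```text
time_s: 11.4
tcp_pos: [0.5237, 0.2316, 0.1135]
ee_rot: [[0.974, 0.225, -0.0], [0.225, -0.974, -0.0], [-0.0, 0.0, -1.0]]
wrist_force: [0.4, 0.5, -2.7]
gripper_width: 0.135
gripper_force: 30.0
time_s: 11.8
tcp_pos: [0.5236, 0.2316, 0.1095]
ee_rot: [[0.974, 0.225, -0.0], [0.225, -0.974, -0.0], [-0.0, 0.0, -1.0]]
wrist_force: [-0.4, 0.7, -4.0]
gripper_width: 0.132
gripper_force: 30.0
[-0.11858831  0.11166621  0.00105775]
```

```bash
python3 -m handwheel '[[[0,0,0,0,0,0.001,0],[0,0,0,0,0,0.001,0],[0,0,0,0,0,0,0],[0,0,0,0,0,0,0]]]'
python3 -m handwheel '[[[0,0,0,0,0,0.001,0],[0,0,0,0,0,0,0],[0,0,0,0,0,0,0]]]'
python3 -m handwheel '[[[0,0,0,0,0,0.001,0],[0,0,0,0,0,0,0],[0,0,0,0,0,0,0]]]'; python3 -c "from h import *;s=r.sense();print(s['moment'])"
```

```text
time_s: 12.2
tcp_pos: [0.5237, 0.2316, 0.1075]
ee_rot: [[0.974, 0.225, -0.0], [0.225, -0.974, -0.0], [-0.0, 0.0, -1.0]]
wrist_force: [0.5, 0.4, -4.5]
gripper_width: 0.137
gripper_force: 30.0
time_s: 12.5
tcp_pos: [0.5237, 0.2316, 0.1065]
ee_rot: [[0.974, 0.225, 0.0], [0.225, -0.974, 0.0], [0.0, -0.0, -1.0]]
wrist_force: [-0.3, -0.8, -3.3]
gripper_width: 0.135
gripper_force: 30.0
time_s: 12.8
tcp_pos: [0.5238, 0.2317, 0.1058]
ee_rot: [[0.974, 0.225, 0.0], [0.225, -0.974, 0.0], [0.001, -0.0, -1.0]]
wrist_force: [-0.4, 0.4, -0.9]
gripper_width: 0.136
gripper_force: 30.0
[-0.11826751  0.19557155 -0.01207523]
```

```bash
python3 -m handwheel '[[[0,0,0,0,0,0.001,0],[0,0,0,0,0,0,0],[0,0,0,0,0,0,0]]]'; python3 -c "from h import *;s=r.sense();print(s['moment'])"
```

```text
time_s: 13.1
tcp_pos: [0.5238, 0.2317, 0.1058]
ee_rot: [[0.974, 0.226, 0.001], [0.226, -0.974, 0.0], [0.001, -0.0, -1.0]]
wrist_force: [-2.8, -0.1, 5.9]
gripper_width: 0.137
gripper_force: 30.0
[-0.22627359  1.07704223 -0.0357455 ]
```

Contact is at the nominal height (TCP 0.1058, against 0.0258 + 0.080) with a light force. I'll back off the press by 0.5 mm, release and rise.

```bash
python3 -m handwheel '[[[0,0,0,0,0,-0.0005,0],[0,0,0,0,0,0,0.018],[0,0,0,0,0,0,0.025],[0,0,0,0,0,0,0.035],[0,0,0,0,0,0,0.045],[0,0,0,0,0,0,0.045],[0,0,0,0,0,0,0.045],[0,0,0,0,0,0,0.045]]]'
python3 -m handwheel '[[[0,0,0,0,0,-0.01,0.045],[0,0,0,0,0,-0.02,0.045],[0,0,0,0,0,-0.03,0.045],[0,0,0,0,0,-0.04,0.045],[0,0,0,0,0,-0.04,0.045],[0,0,0,0,0,-0.03,0.045],[0,0,0,0.0,0.04,0,0.045],[0,0,0,0.0,0.045,0,0.045],[0,0,0,0,0.045,0,0.045],[0,0,0,0,0.045,0,0.045],[0,0,0,0,0.045,0,0.045],[0,0,0,0,0.045,0,0.045]]]'
python3 - <<'E'
from h import *
S=cams.capture("scene");T=cams.capture("top")
cv2.imwrite("pics/t_raw.png",T[:,:,::-1])
s=np.hstack([cv2.resize(S[140:310,340:520],None,fx=2.2,fy=2.2),cv2.resize(T[140:310,60:240],None,fx=2.2,fy=2.2)])
cv2.imwrite("pics/i.png",s[:,:,::-1])
E
```

```text
time_s: 13.9
tcp_pos: [0.5237, 0.2316, 0.105]
ee_rot: [[0.974, 0.225, 0.0], [0.225, -0.974, -0.0], [0.0, 0.0, -1.0]]
wrist_force: [-0.5, -0.1, 0.0]
gripper_width: 0.508
gripper_force: 0.0
time_s: 15.1
tcp_pos: [0.5835, -0.0284, 0.2762]
ee_rot: [[0.974, 0.226, 0.002], [0.226, -0.974, 0.0], [0.002, 0.0, -1.0]]
wrist_force: [0.1, -0.1, 0.2]
gripper_width: 0.518
gripper_force: 0.0
```

View pics/i.png

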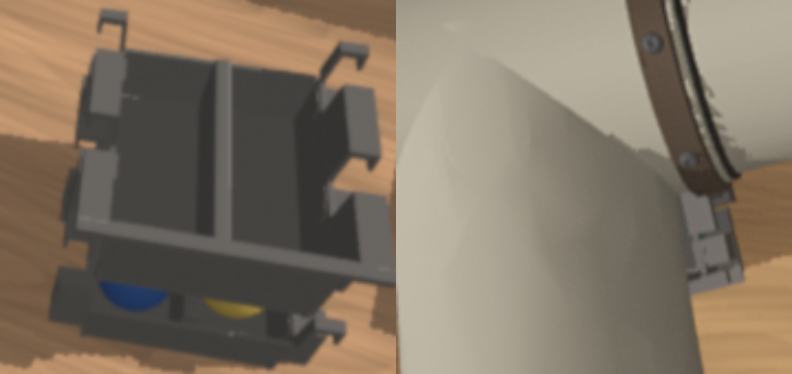

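The spare stands on the ball tote, turned end for end, with its left back corner at (78,228) and its divider's front end at (223,62) in the crop. The arm hides the top view, so I'll clear it and check the pose and level numerically.

```bash
python3 -m handwheel '[[[0,0,0,0,0.045,0,0.045],[0,0,0,0,0.045,0,0.045],[0,0,0,0,0.045,0,0.045],[0,0,0,0,0.045,0,0.045],[0,0,0,0,0.045,0,0.045],[0,0,0,0,0.045,0,0.045],[0,0,0,0,0.045,0,0.045],[0,0,0,0,0,0,0.045]]]'
python3 - <<'E'
from h import *
f=frame((.5238,.2317),193)
for n,p,q in(("backleft",(-.1,.095,.16),(78,228)),("divfront",(.087,0,.135),(223,62))):
    print(n,proj("scene",f(p))[0],np.array(q)/2.2+[340,140])
T=cams.capture("top");cv2.imwrite("pics/t2.png",T[:,:,::-1])
hsv=cv2.cvtColor(T,cv2.COLOR_RGB2HSV);m=((hsv[:,:,1]<45)&(hsv[:,:,2]>75)).astype(np.uint8)
m[:, :75]=0;m[:,250:]=0;m[:130]=0;m[330:]=0
k,l,st,_=cv2.connectedComponentsWithStats(m);print(st[st[:,4]>60])
# rim mask: outer contour of all parts
pts=np.argwhere(np.isin(l,[i for i in range(1,k) if st[i,4]>60]))[:,::-1].astype(np.float32)
b=cv2.boxPoints(cv2.minAreaRect(pts));print(b)
P=np.array([ray("top",u,.16)[:2] for u in b]);print(P,P.mean(0),[np.linalg.norm(P[i]-P[i-1]) for i in range(4)])
for p in((-.1,.095,.16),(-.1,-.095,.16),(.1,.095,.13),(.1,-.095,.13),(.087,0,.135)):print("pred",p,proj("top",f(p))[0])
E
```

```text
time_s: 16.0
tcp_pos: [0.6541, -0.338, 0.2732]
ee_rot: [[0.976, 0.22, -0.002], [0.22, -0.976, -0.0], [-0.002, -0.0, -1.0]]
wrist_force: [0.9, 1.4, -0.8]
gripper_width: 0.514
gripper_force: 0.0
backleft [374.93577152 239.1072728 ] [375.45454545 243.63636364]
divfront [441.54922026 164.66671677] [441.36363636 168.18181818]
[[     0      0    560    420 227203]
 [    75    155    143    138   6845]
 [    92    214     15     19    178]
 [   202    222      9     11     72]
 [    87    233     19     37    422]
 [   104    266     15     19    169]]
[[ 72.35623 180.29611]
 [192.09229 151.78754]
 [219.76395 268.00858]
 [100.02789 296.51715]]
[[0.60265659 0.35011622]
 [0.64921056 0.14876981]
 [0.45302351 0.10269818]
 [0.40840207 0.30121389]] [0.52832318 0.22569952] [np.float64(0.20031539446516278), np.float64(0.2066582955300542), np.float64(0.2015240730569161), np.float64(0.203468815543424)]
pred (-0.1, 0.095, 0.16) [184.48759909 155.7212568 ]
pred (-0.1, -0.095, 0.16) [ 74.32986021 181.92401485]
pred (0.1, 0.095, 0.13) [213.69626335 269.66893192]
pred (0.1, -0.095, 0.13) [106.58287063 295.83073411]
pred (0.087, 0, 0.135) [157.88395208 275.6734945 ]
```

The top view agrees within about 2 px, and the scene residuals are the same at front and back (+4 px), so it is level in pitch. Last I'll check roll along the back rim edge, and that the full tote has not moved.

```bash
python3 - <<'E'
from h import *
S=cams.capture("scene")[:,:,::-1].copy();g=cv2.GaussianBlur(cv2.cvtColor(S,cv2.COLOR_BGR2GRAY),(3,3),0).astype(float)
f=frame((.5238,.2317),193);a,b=proj("scene",[f((-.1,.095,.16)),f((-.1,-.095,.16))]);print(a,b)
for u in range(390,500,15):
    v=a[1]+(b[1]-a[1])*(u-a[0])/(b[0]-a[0]);rows=np.arange(int(v)-6,int(v)+12);d=g[rows+1,u]-g[rows-1,u];print(u,round(v,1),rows[d.argmin()]-round(v,1),d.min())
A=cv2.imread("pics/scene0.png")
for x0,y0,w,h in((362,262,30,28),(470,275,28,30),(390,284,80,18)):
    m=cv2.matchTemplate(S[y0-8:y0+h+8,x0-8:x0+w+8],A[y0:y0+h,x0:x0+w],cv2.TM_CCOEFF_NORMED);_,s,_,p=cv2.minMaxLoc(m);print("ball tote shift",p[0]-8,p[1]-8,round(s,3))
E
```

```text
[374.93577152 239.1072728 ] [520.14237635 263.63378568]
390 241.7 4.300000000000011 -23.0
405 244.2 4.800000000000011 -24.0
420 246.7 4.300000000000011 -23.0
435 249.3 4.699999999999989 -23.0
450 251.8 4.199999999999989 -22.0
465 254.3 4.699999999999989 -23.0
480 256.9 5.100000000000023 -24.0
495 259.4 4.600000000000023 -24.0
ball tote shift 0 -1 0.665
ball tote shift 0 0 0.83
ball tote shift 1 0 0.851
```

The edge offset is constant along the rim, so it is level and square, and the full tote has not moved. Handing in.

```bash
python3 -c "from station import r;print(r.finish_job())"
```

```text
the job is handed in; nothing more can be done
None
```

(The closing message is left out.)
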